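# Slide a culture dish into the carrier pocket and lock it with the cam lever

## Robot

A 7-joint arm with a two-finger parallel gripper is mounted at the origin on a cart in front of the work surface, level with it; the furniture and walls round the work are solid. World frame = base frame: x ahead of the robot, y to its left, z up, the work surface at z = 0. Lengths are in mm, angles in rad, forces in N, time in s.
With the tool pointing down it reaches from about 425 to 925 mm from the base axis. Payload 6.8 kg.
Tool frame: the origin (TCP) lies between the finger pads; the fingertips stand 14 mm ahead of it and the grasp point (between the pads) lies 5 mm behind it (arm.finger_overhang is the distance from the TCP to the fingertips, in mm); z points along the fingers, y is the line along which they close (so a half turn about z gives the same grasp; the last joint's range is limited). The gripper opens to 88 mm and grips with 3 to 60 N. Pads are 20 mm wide; open, the fingers measure 115 mm over their backs; the gripper's body (75 mm by 178 mm) begins 61 mm behind the grasp point.
Start: joints at [1.002, 0.477, 0.022, 1.555, -0.011, 1.109, -0.083], TCP at [300.16, -604.608, 236.664] pointing down, gripper open.
Joint ranges: [-2.96, 2.96], [-0.34, 2.1], [-1.41, 1.46], [0.24, 2.44], [-1.37, 4.51], [0.17, 1.92], [-2.96, 2.96]. Speed limits (rad/s): [2.39, 2.39, 3.14, 3.14, 3.14, 3.14, 3.14].

## Interface

Orientations are given as a unit quaternion [x, y, z, w].
In Python, from plant import arm, cams, job gives the robot as it stands.
- The arm moves only by the tool drive_tool, never from a script. Its argument "increments" is a list of rows, each a list of 7 numbers: the shift along the tool's x, y, z in m, then the turn, a rotation vector about the tool's x, y, z in degrees, then the closure, from -1 (fully open) to 1 (shut). In form: [[x, y, z, wx, wy, wz, grip], ...]. A call has 1 to 5 rows; each row shifts and turns the commanded pose from where the row before left it, along the tool's axes as they then stand; what a row does not reach is not made up. A row lasts 1/12 s, in which the tool goes at most 41.7 mm and 7.16 degrees, less where a joint would pass 70% of its speed; a pose out of reach is approached as far as the arm can. A call with a gripper value outside its range is refused whole. The fingers move at their own pace and stop on an object; the grip force is fixed at half the most. Time passes only in rows, so rows that do not move let the fingers close. It gives the time, the measured TCP pose, the force, the opening and the grip force at its end, in the units of the state.
- arm.read_state(): the state, without advancing time (a new reading comes with each control period).
- cams.snapshot(name): name is "side" or "top"; returns the picture (480x640x3 uint8, red, green, blue); there is no depth.
- cams.camera_params(name): a dict with "intrinsics" (3x3 intrinsics, pixels), "distortion" ([k1, k2, p1, p2, k3] as OpenCV has them; the pictures are not rectified), "world_to_cam" (4x4, takes a point from world to camera coordinates). Camera axes: x right, y up, looking along -z (the intrinsics and any distortion apply to the point x, -y, -z); pixel columns grow to the right and rows downward; lengths in mm; the calibration is good to about 2 mm. A picture is of the moment at which its call begins. camera_params takes no time and is no camera call.
- job.finish_job(): hands the job in; it is judged then, once.
Trained networks look in the newest picture that a camera, given by its name, has taken for a name from the list of things; names that differ only in an ending like _2 or _b are one class to them, and where a whole thing is asked for, a point or a joint stands for the part that bears it (a point fixed in the world has none). Each returns a list of dicts, best first, with "p" (0 to 1); they miss things now and then, are a little off and sometimes report something else, mostly with a low value. They report only what shows in the picture. A call takes as long as a camera call. They do not tell look-alikes from the thing itself.
- cams.outline_of(camera, name): "region" (480x640 bool, what is visible of it) and "extent" ([left, top, right, bottom] in pixels, round what is visible of it).
- cams.tip_of(camera, name): "at" ([column, row] in pixels: a listed point, or the origin of a listed thing).
The state is a dict: "clock": time; "joints": joint angles; "dq": joint speeds; "tau": joint torques, N m; "tool_pos": TCP position; "orientation": TCP orientation; "ft_force": force on the tool from outside, world axes, zero at the start; "ft_torque": the same for the moment, N m; "width": opening from 0.0 (shut) to 1.0 (fully open); "finger_force": force on a finger pad.
Only numpy, scipy, OpenCV 4.12 (cv2) and the standard library are available. Lean on these libraries where they do the work, as an engineer would, in place of code of your own. Each camera call takes 0.05 s, during which the arm holds its last target. There are 200 camera calls.

## Task

Slide the culture dish that lies on the green carrier plate across the plate, without lifting it off, until it drops flat into the round black pocket. Then swing the red-knobbed lever round until the brass eccentric bears firmly on the rim of the dish and holds it, and let go; leave the beaker and the slide box where they stand.

Things in the scene. Friction and masses are not known exactly. Their poses are not given: they have to be found in the camera images.
- sample_dish: the lidded culture dish lying on the carrier plate: round, clear with cream filling, 63 mm across over the lid (lid from 5 to 16 mm height; base below it 59 mm across), 16 mm tall, about 30 g. Origin: centre of its underside, z up. Other dishes on the worktop and the microscope do not matter.
- carrier: green carrier plate, 200 mm (its x) by 260 mm (its y), 16 mm thick, fixed on the worktop, turned by up to 0.4 rad about z. Origin: centre of its underside. The dish starts on its top (16 mm above the worktop), 90 to 140 mm to the +y side of the pocket, from where the way in is open.
- pocket (a point): centre of the floor of the round pocket, 67 mm across, 8 mm deep, black floor 8 mm above the worktop, at x +30, y -50 mm in the plate's frame; axes as the plate's. The seated dish stands 8 mm out of the plate. A fence 6 mm thick, 8 mm high over the plate, follows its rim from 30 degrees on the +y side of +x, round by +x and -y, to 120 degrees; its +y and -x sides are open.
- cam_pivot (a point): the lever's upright pivot axis at the height of the plate's top, 47.5 mm to the plate's -x side of the pocket centre. The eccentric, a brass disc 40 mm across and 9 mm thick (1 to 10 mm above the plate's top), turns with the lever; its centre is 8 mm off the axis, on the side to which the lever points.
- cam_lever: the lever with its brass eccentric, one rigid part; origin on the pivot axis at the plate's top, its own -x axis points along the lever and to its lobe
- lever_knob (a point): point in the red knob of the lever, 75 mm from the pivot axis, 48 mm above the worktop. The knob is upright, 15 to 18 mm thick, from 30 to 66 mm above the worktop; the lever bar below it is 14 mm wide, 26 to 32 mm above the worktop.
- lever_angle (a joint): lever angle (rad), 0 to 1.72. At 0 it points to the plate's -x, fully open; it grows counter-clockwise seen from above (knob swings towards the plate's -y). The eccentric meets the seated dish at about 0.8 to 1.6, as the dish lies, pushes it to the fence and clamps it near the stop at 1.72. Stiff (2 to 3 N at the knob), stays where left.
- beaker: empty clear beaker, 60 mm across, 62 mm tall, left of the plate; leave it. Origin: centre of its underside
- slide_box: beige slide box, 75 x 98 x 35 mm, behind the plate; leave it. Origin: centre of its underside
There are look-alikes about, which are no part of the job. What is shaped like the sample_dish but pink or purple is not meant.

How it is judged:
By the outcome, as a careful person would: the job done as asked, in the order asked, and still so for the second after the job is handed in, with the robot touching nothing.
It also fails if it takes over 54 s, if anything falls off the work surface, if the arm or the gripper's body presses on something with over 40 N, if the wrist force passes 120 N, or if a joint passes its speed limit or range.

## Working session

There is one attempt and no reset: what is moved stays moved. The work goes in short steps, Python scripts to look and compute and a tool call to move; the robot and the scene stay as the last step left them, time stands still between calls to the robot, and variables do not carry over. Pictures are saved under pics/ and viewed, at most 10 in all, crops included, and the job is handed in when it is done.

Besides the shell and the picture viewer there is one more tool, called after "Call:" by a JSON object that holds its "method" and its "body", one argument or row to a line. drive_tool: Moves the arm, as the interface text tells. Its arguments: {"type":"object","properties":{"increments":{"type":"array","items":{"type":"array","items":{"type":"number"}}}},"required":["increments"]}

```bash
ls; mkdir -p pics
cat > h.py <<'E'
from plant import arm,cams,job
import numpy as np,cv2
def ray(cam,uv):
    p=cams.camera_params(cam);K=np.array(p["intrinsics"]);D=np.array(p["distortion"],float)
    T=np.array(p["world_to_cam"]);x,y=cv2.undistortPoints(np.array([[uv]],float),K,D)[0,0]
    R=T[:3,:3];return -R.T@T[:3,3],R.T@np.array([x,-y,-1.])
def atz(cam,uv,z):
    o,d=ray(cam,uv);return o+d*(z-o[2])/d[2]
def tri(a,b):
    A=np.zeros((3,3));B=np.zeros(3)
    for c,uv in(a,b):
        o,d=ray(c,uv);d/=np.linalg.norm(d);P=np.eye(3)-np.outer(d,d);A+=P;B+=P@o
    return np.linalg.solve(A,B)
def proj(cam,X):
    p=cams.camera_params(cam);T=np.array(p["world_to_cam"]);c=T[:3,:3]@np.array(X,float)+T[:3,3]
    return cv2.projectPoints(np.array([[c[0],-c[1],-c[2]]]),np.zeros(3),np.zeros(3),np.array(p["intrinsics"]),np.array(p["distortion"],float))[0].ravel()
def snap(cam,name):
    im=cams.snapshot(cam);cv2.imwrite(f"pics/{name}.png",im[:,:,::-1]);return im
E
python3 - <<'E'
from h import *
np.set_printoptions(precision=1,suppress=True)
for c in("side","top"):
    snap(c,c+"0");print(c,np.linalg.inv(np.array(cams.camera_params(c)["world_to_cam"]))[:3,3])
    for n in("sample_dish","carrier","pocket","cam_pivot","lever_knob","beaker","slide_box"):
        for r in cams.tip_of(c,n)[:3]:print(n,np.array(r["at"]),round(r["p"],2),atz(c,r["at"],{"sample_dish":16,"pocket":8,"cam_pivot":16,"lever_knob":48}.get(n,0)))
print(arm.read_state())
E
```

```text
pics
side [667.8 878.9 588.7]
sample_dish [292.9 287.3] 0.75 [681.2 253.4  16. ]
sample_dish [345.5 285.3] 0.73 [584.7 256.6  16. ]
sample_dish [306.2 226.9] 0.67 [647.5  63.8  16. ]
carrier [328.2 219. ] 0.68 [595.6  14.7   0. ]
carrier [339.7 204.3] 0.49 [563.  -44.5   0. ]
pocket [324.7 199.3] 0.78 [597.7 -57.6   8. ]
cam_pivot [342.  201.3] 0.71 [559.2 -31.9  16. ]
lever_knob [378.1 186.7] 0.7 [475.6 -35.6  48. ]
beaker [379.4 373. ] 0.97 [553.7 442.1   0. ]
slide_box [228.9 227.2] 0.92 [818.8  25.7   0. ]
top [ 365.2  221.3 1266.5]
sample_dish [377.7 235. ] 0.94 [640.5  75.6  16. ]
sample_dish [321.7 331. ] 0.92 [406.5 226.2  16. ]
sample_dish [313.5 260.2] 0.68 [582.4 240.   16. ]
carrier [404.7 256.7] 0.76 [584.9   8.3   0. ]
pocket [423.5 246.6] 0.62 [607.5 -40.4   8. ]
cam_pivot [422.3 266.1] 0.9 [556.4 -31.8  16. ]
cam_pivot [417.5 265. ] 0.28 [559.7 -19.8  16. ]
lever_knob [422.3 295.6] 0.69 [479.5 -19.8  48. ]
beaker [233.4 273.4] 0.56 [559. 444.   0.]
slide_box [388.9 169.4] 0.59 [820.4  32.7   0. ]
slide_box [235.9 274.5] 0.27 [556.  437.6   0. ]
{'clock': 0.8, 'joints': array([ 1. ,  0.5,  0. ,  1.6, -0. ,  1.1, -0.1]), 'dq': array([ 0., -0., -0., -0.,  0., -0.,  0.]), 'tau': array([  0. , -58.3,   1.5, -27.3,  -0.1,   0. ,   0. ]), 'tool_pos': array([ 300.2, -604.6,  236.7]), 'orientation': array([1. , 0.2, 0. , 0. ]), 'ft_force': array([ 0.2,  0.8, -0.1]), 'ft_torque': array([ 0.1,  0. , -0. ]), 'finger_force': 0.0, 'width': 1.0048118666914745}
```

View pics/top0.png

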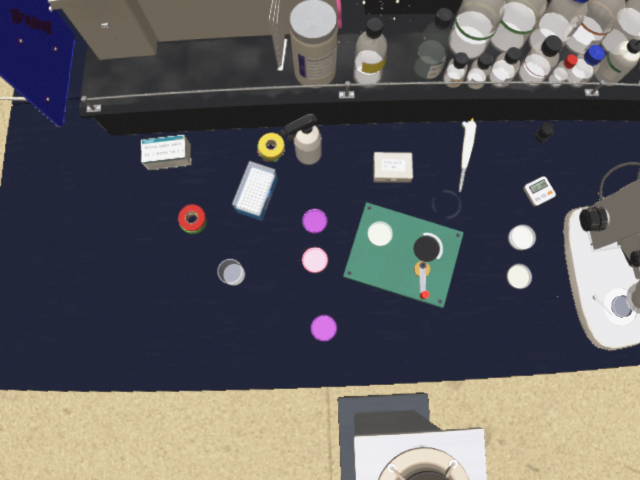

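View pics/side0.png

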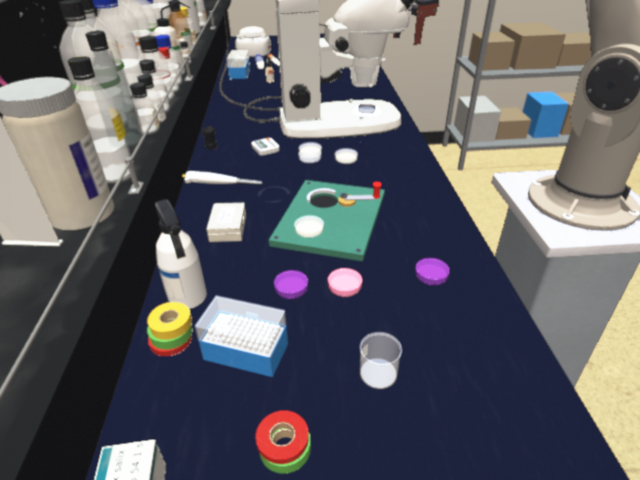

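The top view shows the cream dish at (380,234) on the green plate, the black pocket at (427,248), the brass cam at (423,268) and the red knob at (425,295). The side view agrees: dish (309,227), pocket (323,199), knob (377,187). Next I'll fit the plate pose from its outline.

```bash
cat > m.py <<'E'
from h import *
np.set_printoptions(precision=1,suppress=True)
def blob(mask,near=None):
    n,l,s,c=cv2.connectedComponentsWithStats(mask.astype(np.uint8))
    i=1+(np.argmax(s[1:,4]) if near is None else np.argmin(np.hypot(*(c[1:]-near).T)+1e3*(s[1:,4]<12)))
    return l==i,c[i]
def measure(ims):
    out={}
    for c,im in ims.items():
        h=cv2.cvtColor(im,cv2.COLOR_RGB2HSV).astype(int);H,S,V=h[...,0],h[...,1],h[...,2]
        g,_=blob((H>65)&(H<95)&(S>90)&(V>50))
        hull=cv2.convexHull(np.argwhere(g)[:,::-1].astype(np.int32))
        m=np.zeros(g.shape,np.uint8);cv2.fillConvexPoly(m,hull,1)
        q=cv2.approxPolyN(hull,4)[0] if hasattr(cv2,"approxPolyN") else cv2.approxPolyDP(hull,8,True)[:,0]
        ins=m>0
        k=[blob((((H<6)|(H>174))&(S>180)&(V>120)),p)[1] for p in [{"top":(425,295),"side":(377,187)}[c]]][0]
        d,dc=blob(ins&(S<70)&(V>170),proj(c,(640,75,16)))
        b,bc=blob(ins&(V<55),proj(c,(600,-45,8)))
        out[c]=dict(corners=np.array([atz(c,x,16)[:2] for x in q.astype(float)]),knob=k,dish=dc,darea=d.sum(),pocket=bc,parea=b.sum())
        print(c,"corners",out[c]["corners"].tolist(),"mid",out[c]["corners"].mean(0),"knobpx",k,"dishpx",dc,d.sum(),atz(c,dc,31),"pocket",bc,b.sum(),atz(c,bc,8))
    print("knob",tri(("top",out["top"]["knob"]),("side",out["side"]["knob"])),"dish",tri(("top",out["top"]["dish"]),("side",out["side"]["dish"])))
    return out
E
python3 - <<'E'
from m import *
measure({c:cv2.imread(f"pics/{c}0.png")[:,:,::-1].copy() for c in("top","side")})
E
```

```text
top corners [[449.39928853337307, -75.71781201318893], [539.7931228024136, 170.67789873284767], [728.3917444504028, 102.80063083331116], [639.8596904222588, -144.0497485174777]] mid [589.4  13.4] knobpx [424.  294.5] dishpx [379.6 233. ] 512 [642.1  72.2  31. ] pocket [421.9 248.8] 19 [601.9 -35.9   8. ]Traceback (most recent call last):
  File "<stdin>", line 2, in <module>
  File "m.py", line 18, in measure
    b,bc=blob(ins&(V<55),proj(c,(600,-45,8)))
         ~~~~^^^^^^^^^^^^^^^^^^^^^^^^^^^^^^^^
  File "m.py", line 5, in blob
    i=1+(np.argmax(s[1:,4]) if near is None else np.argmin(np.hypot(*(c[1:]-near).T)+1e3*(s[1:,4]<12)))
                                                 ~~~~~~~~~^^^^^^^^^^^^^^^^^^^^^^^^^^^^^^^^^^^^^^^^^^^^
    return _wrapfunc(a, 'argmin', axis=axis, out=out, **kwds)
    return bound(*args, **kwds)
ValueError: attempt to get argmin of an empty sequence
```

```bash
sed -i 's/ins&(V<55)/ins\&(V<80)\&((H<60)|(H>100)|(S<80))/; s/else np.argmin/else 0 if n<2 else np.argmin/; s/    i=1+/    if n<2: return l>0,np.array([0.,0.])\n    i=1+/' m.py
python3 - <<'E'
from m import *
o=measure({c:cv2.imread(f"pics/{c}0.png")[:,:,::-1].copy() for c in("top","side")})
for c in o:
    q=o[c]["corners"];q=q[np.argsort(q[:,1])]
    print(c,[np.linalg.norm(q[i]-q[j]) for i,j in((0,1),(2,3),(0,2),(1,3))], [np.arctan2(*(a:=(q[i]-q[j])*np.sign((q[i]-q[j])[0]))[::-1]) for i,j in((0,1),(2,3))])
th=-.346;R=np.array([[np.cos(th),-np.sin(th)],[np.sin(th),np.cos(th)]])
for m in [o["top"]["corners"].mean(0),o["side"]["corners"].mean(0)]:
    P=m+R@[30,-50];V=m+R@[-17.5,-50];print("pocket",P,"pivot",V,"knob0",V+R@[-75,0], "dish in pocket frame", [R.T@(atz(c,o[c]["dish"],31)[:2]-P) for c in o])
    for c in o: print(c,proj(c,[*P,8]),proj(c,[*V,26]),proj(c,[*(V+R@[-75,0]),48]))
print("knob at z48",[atz(c,o[c]["knob"],48) for c in o])
E
```

```text
top corners [[449.39928853337307, -75.71781201318893], [539.7931228024136, 170.67789873284767], [728.3917444504028, 102.80063083331116], [639.8596904222588, -144.0497485174777]] mid [589.4  13.4] knobpx [424.  294.5] dishpx [379.6 233. ] 512 [642.1  72.2  31. ] pocket [425.9 248.4] 485 [602.6 -46.1   8. ]
side corners [[544.5136749027577, 189.83057724299272], [737.1267319376736, 120.01857515759207], [640.2580111813068, -146.09918192459884], [447.1300856857131, -76.91183501371779]] mid [592.3  21.7] knobpx [376.5 188.2] dishpx [308.7 226. ] 559 [642.6  82.4  31. ] pocket [323.5 200.9] 235 [601.1 -50.9   8. ]
knob [481.6 -23.4  51.5] dish [643.   71.5  23.6]
top [np.float64(202.34727137795073), np.float64(200.44142182948826), np.float64(262.2461331956499), np.float64(262.4535988473073)] [np.float64(-0.34446840401068496), np.float64(-0.3454699798973419)]
side [np.float64(205.1469828654523), np.float64(204.87436485687462), np.float64(283.1999464961654), np.float64(283.96316300767427)] [np.float64(-0.34400213540223296), np.float64(-0.3477200390038674)]
pocket [600.6 -43.8] pivot [555.9 -27.7] knob0 [485.4  -2.2] dish in pocket frame [array([ -0.4, 123.1]), array([ -3.3, 132.9])]
top [425.  249.2] [421.4 265.7] [414.9 293.5]
side [323.9 202.4] [343.6 198.5] [376.3 194.4]
pocket [603.5 -35.5] pivot [558.8 -19.4] knob0 [488.3   6. ] dish in pocket frame [array([ -0.3, 114.4]), array([ -3.2, 124.1])]
top [421.7 248.2] [418.1 264.7] [411.4 292.5]
side [323.  204.4] [342.8 200.5] [375.7 196.4]
knob at z48 [array([482. , -24.1,  48. ]), array([480.3, -29.2,  48. ])]
```

Run:
```python
from m import *
for uv in((283,130),(400,125),(385,104),(290,108)):print("side base",atz("side",uv,0), atz("side",uv,40))
for uv in((566,215),(568,270),(590,340),(605,350),(639,345)):print("top",atz("top",uv,0),atz("top",uv,40))
from scipy.spatial.transform import Rotation as Ro
s=arm.read_state();R=Ro.from_quat(s["orientation"]).as_matrix();print(R,s["orientation"].tolist())
print("turn about tool z deg to tool y = +-plate y:",[ (np.degrees(np.arctan2(*( R.T@(sg*np.array([np.sin(.346),np.cos(.346),0])))[[0,1]]*[-1,1]))) for sg in(1,-1)])
a=cv2.imread("pics/side0.png")[0:150,260:480];b=cv2.imread("pics/top0.png")[150:400,500:640]
a=cv2.resize(a,None,fx=2,fy=2,interpolation=2);b=cv2.resize(b,None,fx=2.2,fy=2.2,interpolation=2)
o=np.zeros((560,760,3),np.uint8);o[:300,:440]=a;o[:550,445:445+308]=b[:550,:308];cv2.imwrite("pics/c.png",o)
```

```text
side base [ 693.5 -492.5    0. ] [ 691.8 -399.3   40. ]
side base [ 324.  -489.5    0. ] [ 347.3 -396.5   40. ]
side base [ 337.5 -674.     0. ] [ 360.  -568.5   40. ]
side base [ 667.7 -675.7    0. ] [ 667.7 -570.1   40. ]
top [ 679.2 -437.6    0. ] [ 669.3 -416.8   40. ]
top [ 531.2 -422.2    0. ] [ 525.9 -401.9   40. ]
top [ 346.8 -461.2    0. ] [ 347.4 -439.6   40. ]
top [ 318.1 -500.8    0. ] [ 319.5 -478.    40. ]
top [ 322.6 -602.1    0. ] [ 324.  -576.1   40. ]
[[ 0.9  0.4  0. ]
 [ 0.4 -0.9 -0. ]
 [ 0.   0.  -1. ]] [0.9735810510270018, 0.22834170907272314, 2.4009541345310074e-05, 2.006111731902115e-05]
turn about tool z deg to tool y = +-plate y: [np.float64(-133.7767385274387), np.float64(46.22326147256128)]
```

View pics/c.png

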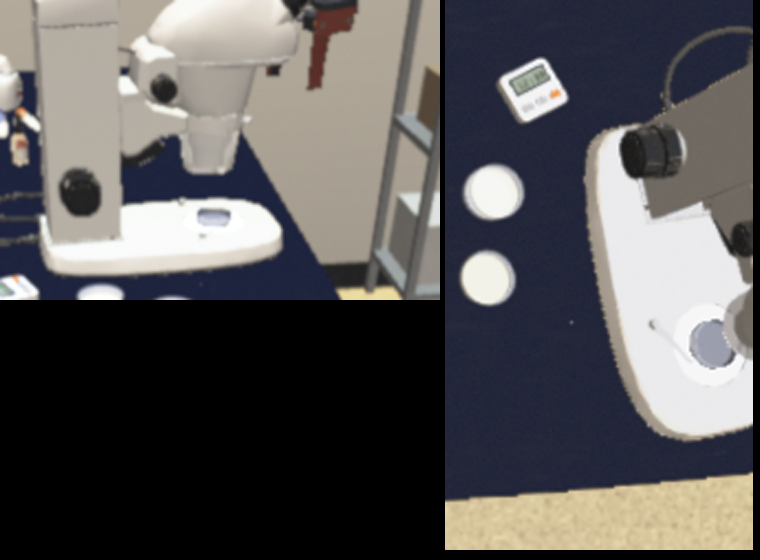

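The microscope spans roughly x 330–690, y −430…−620, so I'll go round its robot side. I'll plan the rows with a helper.

```bash
cat > plan.py <<'E'
from m import *
from scipy.spatial.transform import Rotation as Ro
TH=-.346
def plan(way,yaw=0,grip=-1,step=40,cur=None):
    """way: world points; yaw: total turn about tool z, deg; prints rows in tool axes (m, deg)"""
    s=arm.read_state();p=np.array(s["tool_pos"]);R=Ro.from_quat(s["orientation"])
    pts=[]
    q=p.copy()
    for w in way:
        n=int(np.ceil(np.linalg.norm(np.array(w)-q)/step)) or 1
        pts+=[q+(np.array(w)-q)*(i+1)/n for i in range(n)];q=np.array(w,float)
    left=yaw;rows=[]
    while pts or abs(left)>.05:
        t=pts.pop(0) if pts else p
        d=R.inv().apply(t-p)/1e3;d=np.round(d,4);a=round(float(np.clip(left,-7,7)),1);left-=a
        rows.append([*map(float,d),0,0,a,grip]);p=p+R.apply(d)*1e3;R=R*Ro.from_rotvec([0,0,np.radians(a)])
    for i in range(0,len(rows),5):print(rows[i:i+5])
E
python3 -c "
from plan import *
plan([(190,-560,237),(235,-390,237),(430,-180,237),(540,0,200),(643,72,120)],-133.8)"
```

```text
[[-0.0263, -0.0296, -0.0001, 0, 0, -7.0, -1], [-0.0224, -0.0327, -0.0001, 0, 0, -7.0, -1], [-0.0184, -0.0351, -0.0001, 0, 0, -7.0, -1], [0.0311, -0.0164, -0.0, 0, 0, -7.0, -1], [0.0329, -0.0125, -0.0, 0, 0, -7.0, -1]]
[[0.0342, -0.0083, -0.0, 0, 0, -7.0, -1], [0.0349, -0.0042, -0.0, 0, 0, -7.0, -1], [0.0352, 0.0002, -0.0, 0, 0, -7.0, -1], [0.0292, 0.0207, -0.0, 0, 0, -7.0, -1], [0.0265, 0.0241, -0.0, 0, 0, -7.0, -1]]
[[0.0234, 0.0271, -0.0, 0, 0, -7.0, -1], [0.0199, 0.0298, -0.0, 0, 0, -7.0, -1], [0.0161, 0.032, -0.0, 0, 0, -7.0, -1], [0.0121, 0.0337, -0.0, 0, 0, -7.0, -1], [0.0079, 0.035, -0.0, 0, 0, -7.0, -1]]
[[0.0036, 0.0356, -0.0, 0, 0, -7.0, -1], [0.0062, 0.0346, 0.0061, 0, 0, -7.0, -1], [0.0019, 0.0351, 0.0062, 0, 0, -7.0, -1], [-0.0023, 0.0351, 0.0062, 0, 0, -7.0, -1], [-0.0066, 0.0345, 0.0061, 0, 0, -0.8, -1]]
[[-0.0071, 0.0344, 0.0062, 0, 0, -0.0, -1], [-0.0071, 0.0345, 0.0062, 0, 0, -0.0, -1], [-0.0181, 0.0256, 0.02, 0, 0, -0.0, -1], [-0.0182, 0.0257, 0.02, 0, 0, -0.0, -1], [-0.0181, 0.0257, 0.02, 0, 0, -0.0, -1]]
[[-0.0181, 0.0256, 0.02, 0, 0, -0.0, -1]]
```

Call:
{"method": "drive_tool", "body": {
  "increments": [
    [-0.0263,-0.0296,0,0,0,-7,-1],
    [-0.0224,-0.0327,0,0,0,-7,-1],
    [-0.0184,-0.0351,0,0,0,-7,-1],
    [0.0311,-0.0164,0,0,0,-7,-1],
    [0.0329,-0.0125,0,0,0,-7,-1]
  ]
}}

```text
clock: 1.22
tool_pos: [204.2, -492.3, 236.7]
orientation: [0.86, 0.51, -0.001, 0.0]
ft_force: [1.1, -0.1, -0.3]
width: 0.997
finger_force: 0.0
```

Call:
{"method": "drive_tool", "body": {
  "increments": [
    [0.0342,-0.0083,0,0,0,-7,-1],
    [0.0349,-0.0042,0,0,0,-7,-1],
    [0.0352,0,0,0,0,-7,-1],
    [0.0292,0.0207,0,0,0,-7,-1],
    [0.0265,0.0241,0,0,0,-7,-1]
  ]
}}

```text
clock: 1.63
tool_pos: [283.4, -336.1, 237.1]
orientation: [0.665, 0.747, -0.0, 0.0]
ft_force: [0.4, -0.5, 0.3]
width: 1.001
finger_force: 0.0
```

Call:
{"method": "drive_tool", "body": {
  "increments": [
    [0.0234,0.0271,0,0,0,-7,-1],
    [0.0199,0.0298,0,0,0,-7,-1],
    [0.0161,0.032,0,0,0,-7,-1],
    [0.0121,0.0337,0,0,0,-7,-1],
    [0.0079,0.035,0,0,0,-7,-1]
  ]
}}

```text
clock: 2.05
tool_pos: [406.4, -204.8, 237.1]
orientation: [0.409, 0.913, -0.0, 0.001]
ft_force: [-0.4, 0.4, -0.1]
width: 1.001
finger_force: 0.0
```

Call:
{"method": "drive_tool", "body": {
  "increments": [
    [0.0036,0.0356,0,0,0,-7,-1],
    [0.0062,0.0346,0.0061,0,0,-7,-1],
    [0.0019,0.0351,0.0062,0,0,-7,-1],
    [-0.0023,0.0351,0.0062,0,0,-7,-1],
    [-0.0066,0.0345,0.0061,0,0,-0.8,-1]
  ]
}}

```text
clock: 2.47
tool_pos: [503.9, -58.6, 212.1]
orientation: [0.169, 0.986, -0.0, 0.0]
ft_force: [0.2, -0.7, 0.6]
width: 1.001
finger_force: 0.0
```

```bash
python3 -c "
from plan import *
s=arm.read_state();print(s['joints'],s['tool_pos'],Ro.from_quat(s['orientation']).as_matrix())
plan([(643,72,120)],0)"
```

```text
[ 0.6  0.3 -0.7  1.9  0.2  1.   1. ] [503.9 -58.6 212.1] [[-0.9  0.3  0. ]
 [ 0.3  0.9 -0. ]
 [-0.   0.  -1. ]]
[[-0.0146, 0.0283, 0.0154, 0, 0, 0.0, -1], [-0.0146, 0.0282, 0.0153, 0, 0, 0.0, -1], [-0.0146, 0.0283, 0.0154, 0, 0, 0.0, -1], [-0.0146, 0.0282, 0.0153, 0, 0, 0.0, -1], [-0.0146, 0.0283, 0.0154, 0, 0, 0.0, -1]]
[[-0.0146, 0.0282, 0.0153, 0, 0, 0.0, -1]]
```

Call:
{"method": "drive_tool", "body": {
  "increments": [
    [-0.0146,0.0283,0.0154,0,0,0,-1],
    [-0.0146,0.0282,0.0153,0,0,0,-1],
    [-0.0146,0.0283,0.0154,0,0,0,-1],
    [-0.0146,0.0282,0.0153,0,0,0,-1],
    [-0.0146,0.0283,0.0154,0,0,0,-1]
  ]
}}

```text
clock: 2.88
tool_pos: [620.8, 49.2, 134.4]
orientation: [0.172, 0.985, -0.0, 0.0]
ft_force: [0.8, -0.4, 0.6]
width: 0.999
finger_force: 0.0
```

Call:
{"method": "drive_tool", "body": {
  "increments": [
    [-0.0146,0.0282,0.0153,0,0,0,-1],
    [0,0,0,0,0,0,-1],
    [0,0,0,0,0,0,-1]
  ]
}}

```text
clock: 3.13
tool_pos: [642.9, 71.7, 118.6]
orientation: [0.171, 0.985, 0.0, -0.001]
ft_force: [0.6, -0.8, 0.1]
width: 1.002
finger_force: 0.0
```

```bash
cat > st.py <<'E'
from plan import *
def st(P=(600.6,-43.8)):
    s=arm.read_state();R=Ro.from_quat(s['orientation']).as_matrix()
    Rp=Ro.from_euler('z',TH).as_matrix()
    d=Rp.T@(s['tool_pos']-np.array([*P,0]))
    print("t",s['clock'],"tcp in pocket frame",d,"world",s['tool_pos'],"yaw err deg",np.degrees(np.arctan2(R[0,1],R[1,1]))+np.degrees(TH),"tilt",R[2,:2]*57,"F plate",Rp.T@s['ft_force'],"w",s['width']*88,s['finger_force'])
if __name__=="__main__":st()
E
python3 st.py; python3 -c "
from h import *
a=snap('side','side1')[120:280,220:420];b=snap('top','top1')[190:320,330:490]
o=np.zeros((600,800,3),np.uint8);a=cv2.resize(a,(500,400),interpolation=2);o[:400,:500]=a
cv2.imwrite('pics/side1c.png',a[:,:,::-1])"
```

```text
t 3.1333 tcp in pocket frame [  0.6 122.9 118.6] world [642.9  71.7 118.6] yaw err deg -0.1549456590086784 tilt [0.1 0. ] F plate [ 0.8 -0.5  0.1] w 88.19884098314421 0.0
```

View pics/side1c.png

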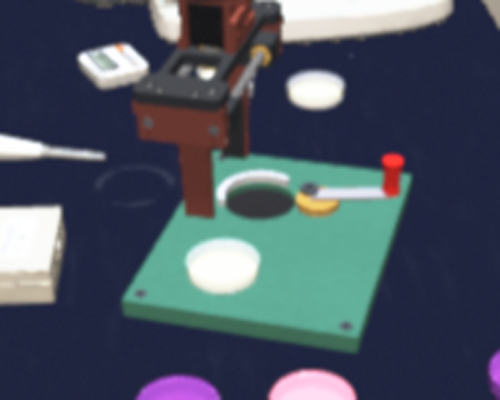

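Call:
{"method": "drive_tool", "body": {
  "increments": [
    [0,0,0.04,0,0,0,-1],
    [0,0,0.0396,0,0,0,-1],
    [0,0,0,0,0,0,-1],
    [0,0,0,0,0,0,-0.36],
    [0,0,0,0,0,0,-0.36]
  ]
}}

```text
clock: 3.65
tool_pos: [643.9, 69.4, 42.8]
orientation: [0.172, 0.985, 0.0, 0.001]
ft_force: [0.2, -0.2, 0.4]
width: 0.89
finger_force: 0.0
```

Call:
{"method": "drive_tool", "body": {
  "increments": [
    [0,0,0,0,0,0,-0.36],
    [0,0,0,0,0,0,-0.36],
    [0,0,0,0,0,0,-0.36]
  ]
}}

```text
clock: 3.9
tool_pos: [644.2, 70.1, 42.5]
orientation: [0.172, 0.985, 0.0, 0.002]
ft_force: [0.1, -1.1, 8.1]
width: 0.692
finger_force: 9.5
```

```bash
python3 st.py
```

```text
t 3.9 tcp in pocket frame [  2.4 121.9  42.5] world [644.2  70.1  42.5] yaw err deg -0.012813107333411011 tilt [-0.2  0.1] F plate [ 0.5 -1.   8.1] w 60.90748518150687 9.532078310821817
```

Call:
{"method": "drive_tool", "body": {
  "increments": [
    [0,0,0,0,0,0,-0.9],
    [0,0,0,0,0,0,-0.9],
    [0,0,0.004,0,0,0,-0.9],
    [0,0,0,0,0,0,-0.9],
    [0,0,0,0,0,0,-0.9]
  ]
}}

```text
clock: 4.32
tool_pos: [642.5, 69.8, 35.8]
orientation: [0.172, 0.985, -0.0, -0.001]
ft_force: [-0.3, 0.8, 0.5]
width: 0.95
finger_force: 0.0
```

```bash
python3 st.py;  python3 -c "
from h import *
a=snap('side','side2')[150:270,240:400];a=cv2.resize(a,(800,600),interpolation=2)
cv2.imwrite('pics/side2c.png',a[:,:,::-1])"
```

```text
t 4.3167 tcp in pocket frame [  0.9 121.   35.8] world [642.5  69.8  35.8] yaw err deg -0.03335226729667795 tilt [ 0.1 -0. ] F plate [-0.6  0.7  0.5] w 83.59475624238794 0.0
```

View pics/side2c.png

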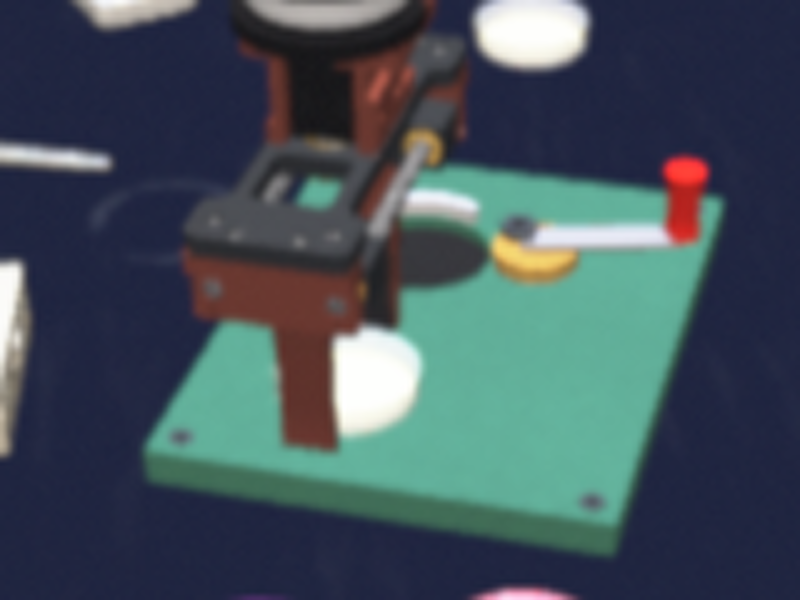

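The side view shows the dish at crop (347,380) with both fingers beside it; the tool may be ~3 mm too far to plate +x. Gripping lower now.

Call:
{"method": "drive_tool", "body": {
  "increments": [
    [0.002,0,-0.002,0,0,0,-0.36],
    [0,0,0,0,0,0,-0.36],
    [0,0,0,0,0,0,-0.36],
    [0,0,0,0,0,0,-0.36],
    [0,0,0,0,0,0,-0.36]
  ]
}}

```text
clock: 4.78
tool_pos: [641.1, 70.6, 38.5]
orientation: [0.172, 0.985, 0.0, 0.0]
ft_force: [-0.8, -0.9, 0.8]
width: 0.689
finger_force: 30.0
```

```bash
python3 st.py
```

```text
t 4.7833 tcp in pocket frame [ -0.7 121.3  38.5] world [641.1  70.6  38.5] yaw err deg -0.02294304443525519 tilt [-0.  0.] F plate [-0.4 -1.1  0.8] w 60.59134286656368 29.963146120717283
```

Call:
{"method": "drive_tool", "body": {
  "increments": [
    [0,-0.025,0,0,0,0,-0.36],
    [0,-0.025,0,0,0,0,-0.36],
    [0,-0.025,0,0,0,0,-0.36],
    [0,-0.025,0,0,0,0,-0.36],
    [0,-0.015,0,0,0,0,-0.36]
  ]
}}

```text
clock: 5.2
tool_pos: [601.5, -40.0, 38.5]
orientation: [0.173, 0.985, -0.0, 0.0]
ft_force: [-0.1, 0.6, 0.0]
width: 0.693
finger_force: 29.9
```

Call:
{"method": "drive_tool", "body": {
  "increments": [
    [0,0,0,0,0,0,-0.36],
    [0,0,0,0,0,0,-0.36]
  ]
}}

```text
clock: 5.37
tool_pos: [602.2, -38.4, 38.5]
orientation: [0.173, 0.985, -0.0, 0.0]
ft_force: [0.0, 0.8, -0.4]
width: 0.686
finger_force: 29.9
```

```bash
python3 st.py;  python3 -c "
from h import *
a=snap('side','side3')[150:270,240:400];a=cv2.resize(a,(800,600),interpolation=2)
cv2.imwrite('pics/side3c.png',a[:,:,::-1])"
```

```text
t 5.3667 tcp in pocket frame [-0.3  5.6 38.5] world [602.2 -38.4  38.5] yaw err deg 0.07941807141444102 tilt [-0. -0.] F plate [-0.2  0.7 -0.4] w 60.3328469770987 29.921072055440163
```

View pics/side3c.png

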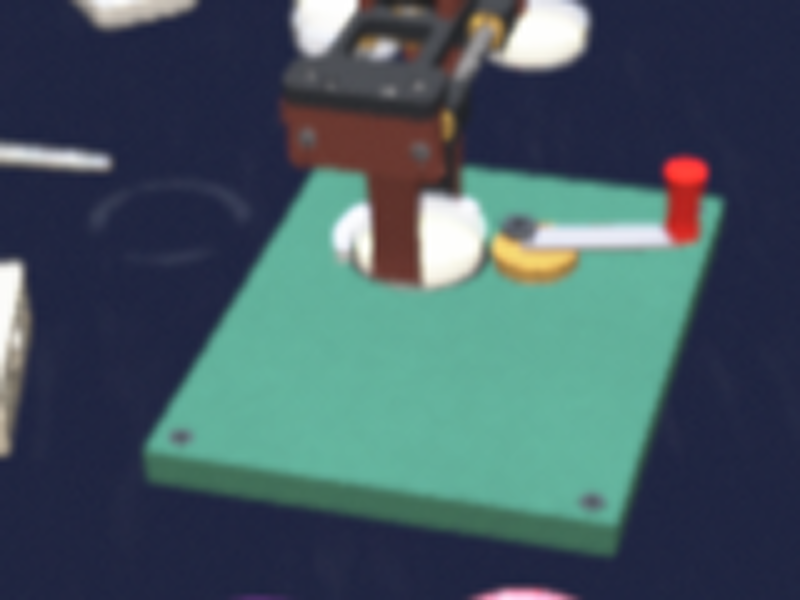

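The dish is over the pocket's +y edge at crop (420,240), a bit to the plate's −x. I'll feel for the fence at +x, then −y.

Call:
{"method": "drive_tool", "body": {
  "increments": [
    [0,-0.004,0,0,0,0,-0.36],
    [-0.001,0,0,0,0,0,-0.36],
    [-0.001,0,0,0,0,0,-0.36],
    [0,0,0,0,0,0,-0.36]
  ]
}}

```text
clock: 5.75
tool_pos: [602.9, -41.2, 38.4]
orientation: [0.171, 0.985, 0.0, -0.0]
ft_force: [-0.5, 1.2, 0.7]
width: 0.69
finger_force: 30.6
```

```bash
python3 st.py
```

```text
t 5.75 tcp in pocket frame [ 1.3  3.2 38.4] world [602.9 -41.2  38.4] yaw err deg -0.07910454464264305 tilt [0. 0.] F plate [-0.9  1.   0.7] w 60.678740528552545 30.62756557468674
```

Call:
{"method": "drive_tool", "body": {
  "increments": [
    [-0.001,0,0,0,0,0,-0.36],
    [-0.001,0,0,0,0,0,-0.36],
    [0,0,0,0,0,0,-0.36]
  ]
}}

```text
clock: 6.0
tool_pos: [603.7, -41.8, 38.2]
orientation: [0.172, 0.985, 0.0, -0.001]
ft_force: [-3.6, 2.3, 3.2]
width: 0.687
finger_force: 32.0
```

```bash
python3 st.py
```

```text
t 6.0 tcp in pocket frame [ 2.2  2.9 38.2] world [603.7 -41.8  38.2] yaw err deg -0.06808315522226138 tilt [ 0.1 -0. ] F plate [-4.1  0.9  3.2] w 60.46427812506866 32.04972185842735
```

Call:
{"method": "drive_tool", "body": {
  "increments": [
    [0.003,0,0,0,0,0,-0.36],
    [0,-0.002,0,0,0,0,-0.36],
    [0,-0.001,0,0,0,0,-0.36],
    [0,0,0,0,0,0,-0.36]
  ]
}}

```text
clock: 6.33
tool_pos: [600.9, -45.3, 38.5]
orientation: [0.172, 0.985, -0.0, 0.0]
ft_force: [0.5, -0.0, 0.5]
width: 0.688
finger_force: 30.3
```

```bash
python3 st.py
```

```text
t 6.3333 tcp in pocket frame [ 0.8 -1.3 38.5] world [600.9 -45.3  38.5] yaw err deg 0.01643288248821051 tilt [-0. -0.] F plate [0.5 0.1 0.5] w 60.565368528868916 30.256743954105332
```

Call:
{"method": "drive_tool", "body": {
  "increments": [
    [0,-0.001,0,0,0,0,-0.36],
    [0,-0.001,0,0,0,0,-0.36],
    [0,0,0,0,0,0,-0.36]
  ]
}}

```text
clock: 6.58
tool_pos: [600.4, -46.4, 38.5]
orientation: [0.172, 0.985, 0.0, 0.0]
ft_force: [0.8, 2.1, 0.8]
width: 0.69
finger_force: 30.1
```

```bash
python3 st.py
```

```text
t 6.5833 tcp in pocket frame [ 0.7 -2.5 38.5] world [600.4 -46.4  38.5] yaw err deg -0.019266326316973448 tilt [-0.  0.] F plate [0.  2.3 0.8] w 60.74767453760824 30.051890694830945
```

Both fence contacts were felt (x≈+2, y≈−2.4), so I'll centre and release.

Call:
{"method": "drive_tool", "body": {
  "increments": [
    [0.0007,0.0017,0,0,0,0,-0.36],
    [0,0,0,0,0,0,-0.36],
    [0,0,0,0,0,0,-0.8],
    [0,0,0,0,0,0,-0.8],
    [0,0,0,0,0,0,-0.8]
  ]
}}

```text
clock: 7.0
tool_pos: [600.0, -44.2, 38.5]
orientation: [0.172, 0.985, 0.0, 0.0]
ft_force: [-0.6, 0.8, 0.2]
width: 0.872
finger_force: 0.3
```

```bash
python3 st.py;  python3 -c "
from h import *
a=snap('side','side4')[150:270,240:400];a=cv2.resize(a,(800,600),interpolation=2)
cv2.imwrite('pics/side4c.png',a[:,:,::-1])"
```

```text
t 7.0 tcp in pocket frame [-0.4 -0.6 38.5] world [600.  -44.2  38.5] yaw err deg -0.04390659872674618 tilt [-0.  0.] F plate [-0.8  0.6  0.2] w 76.70308069017099 0.33824799000285566
```

View pics/side4c.png

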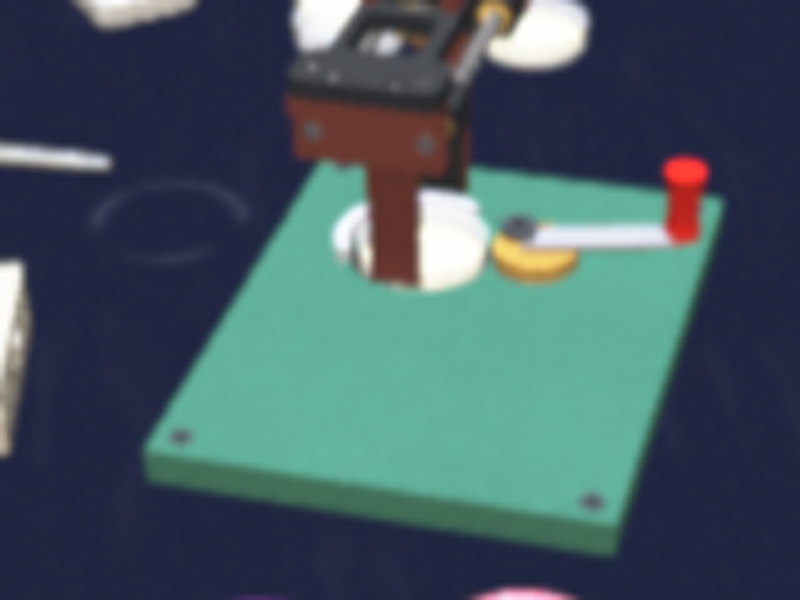

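Dish appears seated. Lift off, check, and head above the knob.

Call:
{"method": "drive_tool", "body": {
  "increments": [
    [0,0,-0.03,0,0,0,-0.8],
    [0,0,-0.035,0,0,0,-1],
    [0,0,-0.035,0,0,0,-1],
    [0.04,0,0,0,0,0,-1],
    [0.04,0,0,0,0,0,-1]
  ]
}}

```text
clock: 7.47
tool_pos: [526.5, -17.7, 140.4]
orientation: [0.173, 0.985, 0.001, 0.003]
ft_force: [-1.5, 1.5, -0.5]
width: 1.001
finger_force: 0.0
```

Call:
{"method": "drive_tool", "body": {
  "increments": [
    [0.04,-0.02,0,0,0,0,-1],
    [0,0,0,0,0,0,-1],
    [0,0,0,0,0,0,-1]
  ]
}}

```text
clock: 7.72
tool_pos: [480.3, -23.4, 137.9]
orientation: [0.172, 0.985, -0.001, -0.001]
ft_force: [1.5, 0.0, -0.1]
width: 0.997
finger_force: 0.0
```

```bash
python3 st.py;  python3 -c "
from m import *
a=snap('side','side5');b=snap('top','top5')
a=cv2.resize(a[150:250,270:410],None,fx=4,fy=4,interpolation=2);b=cv2.resize(b[200:310,340:470],None,fx=3,fy=3,interpolation=2)
o=np.zeros((600,800,3),np.uint8)
a=cv2.resize(a,(400,286));o[:286,:400]=a;o[:330,400:790]=b
cv2.imwrite('pics/c5.png',o[:340,:,::-1])
measure({c:cv2.imread(f'pics/{c}5.png')[:,:,::-1].copy() for c in('top','side')})
"
```

```text
t 7.7167 tcp in pocket frame [-120.1  -21.6  137.9] world [480.3 -23.4 137.9] yaw err deg -0.03427952324046757 tilt [ 0.1 -0.2] F plate [ 1.4  0.6 -0.1] w 87.74194328597349 0.0
top corners [[451.86670665321134, -75.91434815600243], [539.7931228024136, 170.67789873284767], [728.2956038354773, 100.23241962542889], [642.4760191230149, -144.30832497567596]] mid [590.6  12.7] knobpx [192.  217.6] dishpx [428.  246.8] 544 [602.2 -47.   31. ] pocket [440.4 277.4] 392 [527.  -77.1   8. ]
side corners [[544.5136749027577, 189.83057724299272], [737.1267319376736, 120.01857515759207], [640.2580111813068, -146.09918192459884], [447.1300856857131, -76.91183501371779]] mid [592.3  21.7] knobpx [376.5 188.2] dishpx [322.7 197.6] 525 [604.5 -28.4  31. ] pocket [324. 181.] 1 [ 592.3 -145.2    8. ]
knob [598.7 465.6 348.4] dish [603.8 -49.5  18.3]
```

View pics/c5.png

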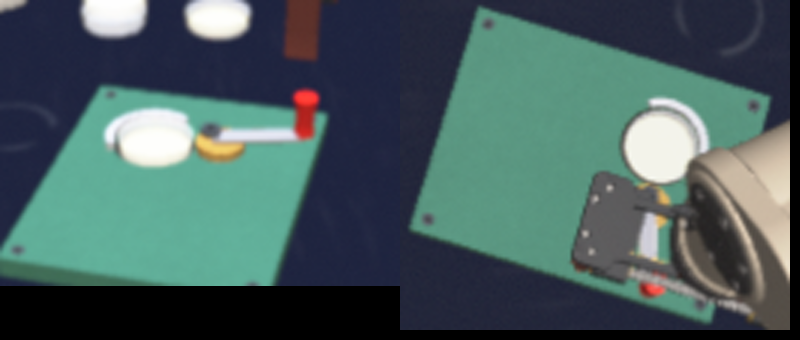

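The dish sits concentric with the dark pocket ring at right crop (662,146), lower than before. The knob is under the gripper at left crop (305,112). Descend and grip the knob.

Call:
{"method": "drive_tool", "body": {
  "increments": [
    [-0.001,0,0.04,0,0,0,-0.6],
    [0,0,0.03,0,0,0,-0.6],
    [0,0,0.018,0,0,0,-0.6],
    [0,0,0,0,0,0,0.3],
    [0,0,0,0,0,0,1]
  ]
}}

```text
clock: 8.23
tool_pos: [485.0, -22.4, 49.9]
orientation: [0.172, 0.985, 0.0, -0.001]
ft_force: [-0.2, 0.5, 0.9]
width: 0.682
finger_force: 0.0
```

Call:
{"method": "drive_tool", "body": {
  "increments": [
    [0,0,0,0,0,0,1],
    [0,0,0,0,0,0,1],
    [0,0,0,0,0,0,1],
    [0,0,0,0,0,0,1]
  ]
}}

```text
clock: 8.57
tool_pos: [485.0, -22.9, 51.4]
orientation: [0.172, 0.985, 0.0, 0.001]
ft_force: [-0.4, -0.1, -0.8]
width: 0.386
finger_force: 0.0
```

```bash
python3 st.py
```

```text
t 8.5667 tcp in pocket frame [-115.8  -19.5   51.4] world [485.  -22.9  51.4] yaw err deg -0.003752219299776982 tilt [-0.1  0. ] F plate [-0.4 -0.2 -0.8] w 33.98975852763163 0.0
```

Call:
{"method": "drive_tool", "body": {
  "increments": [
    [0.003,-0.001,0,0,0,0,1],
    [0,0,0,0,0,0,1],
    [0,0,0,0,0,0,1],
    [0,0,0,0,0,0,1],
    [0,0,0,0,0,0,1]
  ]
}}

```text
clock: 8.98
tool_pos: [480.7, -22.7, 50.5]
orientation: [0.172, 0.985, -0.0, -0.0]
ft_force: [-3.2, 0.0, 6.3]
width: 0.184
finger_force: 30.0
```

```bash
python3 st.py
```

```text
t 8.9833 tcp in pocket frame [-119.9  -20.9   50.5] world [480.7 -22.7  50.5] yaw err deg -0.029287734446196367 tilt [ 0. -0.] F plate [-3.  -1.1  6.3] w 16.20058404047129 30.003882978976435
```

Call:
{"method": "drive_tool", "body": {
  "increments": [
    [-0.0019,-0.0057,0,0,0,-4.58,1],
    [-0.0019,-0.0057,0,0,0,-4.58,1],
    [-0.0019,-0.0057,0,0,0,-4.58,1],
    [-0.0019,-0.0057,0,0,0,-4.58,1],
    [-0.0019,-0.0057,0,0,0,-4.58,1]
  ]
}}

```text
clock: 9.4
tool_pos: [484.6, -52.2, 50.5]
orientation: [-0.029, 1.0, -0.0, -0.0]
ft_force: [-3.1, 1.4, 6.1]
width: 0.179
finger_force: 30.0
```

```bash
cat > lv.py <<'E'
from st import *
st()
s=arm.read_state();Rp=Ro.from_euler('z',TH).as_matrix();d=(Rp.T@(s['tool_pos']-np.array([600.6,-43.8,0])))[:2]-[-47.5,0]
a=np.arctan2(-d[1],-d[0]);F=(Rp.T@s['ft_force'])[:2]
print("lever",round(a,3),"r",np.hypot(*d),"Ftan",F@[np.sin(a),-np.cos(a)],"Frad",F@(d/np.hypot(*d)),"j7",s['joints'][6])
E
python3 lv.py
```

```text
t 9.4 tcp in pocket frame [-106.3  -47.3   50.5] world [484.6 -52.2  50.5] yaw err deg -23.161319798186877 tilt [ 0.1 -0. ] F plate [-3.4  0.2  6.1] w 15.755966673323375 30.008136256489877
lever 0.677 r 75.40866011812737 Ftan -2.301115221296524 Frad 2.537637045643541 j7 1.1122694235966695
```

Tracking the arc well.

Call:
{"method": "drive_tool", "body": {
  "increments": [
    [-0.0019,-0.0057,0,0,0,-4.58,1],
    [-0.0019,-0.0057,0,0,0,-4.58,1],
    [-0.0019,-0.0057,0,0,0,-4.58,1],
    [-0.0019,-0.0057,0,0,0,-4.58,1],
    [-0.0019,-0.0057,0,0,0,-4.58,1]
  ]
}}

```text
clock: 9.82
tool_pos: [499.9, -78.3, 50.5]
orientation: [-0.227, 0.974, -0.0, -0.001]
ft_force: [-2.6, 0.8, 6.5]
width: 0.183
finger_force: 30.0
```

```bash
python3 lv.py
```

```text
t 9.8167 tcp in pocket frame [-83.  -66.6  50.5] world [499.9 -78.3  50.5] yaw err deg -46.03582224504392 tilt [ 0.1 -0. ] F plate [-2.8 -0.1  6.5] w 16.123235792259177 30.008430601397844
lever 1.081 r 75.52729809271268 Ftan -2.379065633657231 Frad 1.4099971098306858 j7 1.5071671159199511
```

Call:
{"method": "drive_tool", "body": {
  "increments": [
    [-0.0019,-0.0057,0,0,0,-4.58,1],
    [-0.0019,-0.0057,0,0,0,-4.58,1],
    [-0.0019,-0.0057,0,0,0,-4.58,1],
    [-0.0019,-0.0057,0,0,0,-4.58,1]
  ]
}}

```text
clock: 10.15
tool_pos: [518.8, -93.5, 50.6]
orientation: [-0.379, 0.925, -0.0, -0.001]
ft_force: [-3.5, -0.5, 6.3]
width: 0.186
finger_force: 30.0
```

```bash
python3 lv.py
```

```text
t 10.15 tcp in pocket frame [-60.1 -74.5  50.6] world [518.8 -93.5  50.6] yaw err deg -64.34091537475919 tilt [0.1 0. ] F plate [-3.1 -1.6  6.3] w 16.333240792092045 30.00743259670344
lever 1.403 r 75.57180808983176 Ftan -2.7917916275044585 Frad 2.0932098180528693 j7 1.8154419304096243
```

Call:
{"method": "drive_tool", "body": {
  "increments": [
    [-0.0019,-0.0057,0,0,0,-4.58,1],
    [-0.0019,-0.0057,0,0,0,-4.58,1],
    [0,0,0,0,0,0,1]
  ]
}}

```text
clock: 10.4
tool_pos: [530.4, -98.9, 50.5]
orientation: [-0.451, 0.892, -0.0, -0.0]
ft_force: [-1.2, -2.6, 6.5]
width: 0.181
finger_force: 30.0
```

```bash
python3 lv.py
```

```text
t 10.4 tcp in pocket frame [-47.3 -75.6  50.5] world [530.4 -98.9  50.5] yaw err deg -73.47479911622933 tilt [ 0. -0.] F plate [-0.2 -2.9  6.5] w 15.936256686813234 30.003312966409794
lever 1.573 r 75.64250373972666 Ftan -0.2279484302202687 Frad 2.8902016854886443 j7 1.9669472022326009
```

Call:
{"method": "drive_tool", "body": {
  "increments": [
    [-0.001,-0.0028,0,0,0,-2.3,1],
    [-0.001,-0.0028,0,0,0,-2.3,1],
    [0,0,0,0,0,0,1]
  ]
}}

```text
clock: 10.65
tool_pos: [534.5, -100.4, 50.5]
orientation: [-0.486, 0.874, 0.0, -0.002]
ft_force: [-6.5, -2.3, 10.6]
width: 0.182
finger_force: 30.0
```

```bash
python3 lv.py
```

```text
t 10.65 tcp in pocket frame [-43.  -75.6  50.5] world [ 534.5 -100.4   50.5] yaw err deg -77.95934187168646 tilt [0.2 0.1] F plate [-5.3 -4.4 10.6] w 15.991949258062098 30.005720043661768
lever 1.631 r 75.74943679800448 Ftan -5.5361695629004135 Frad 4.061881008623753 j7 2.0393753737933054
```

Resistance is rising as the cam meets the dish; pressing on.

Call:
{"method": "drive_tool", "body": {
  "increments": [
    [-0.001,-0.0028,0,0,0,-2.3,1],
    [-0.001,-0.0028,0,0,0,-2,1],
    [0,0,0,0,0,0,1]
  ]
}}

```text
clock: 10.9
tool_pos: [539.1, -101.6, 50.4]
orientation: [-0.518, 0.855, 0.0, -0.003]
ft_force: [-9.9, -2.4, 15.0]
width: 0.184
finger_force: 30.0
```

```bash
python3 lv.py
```

```text
t 10.9 tcp in pocket frame [-38.3 -75.2  50.4] world [ 539.1 -101.6   50.4] yaw err deg -82.2408396513031 tilt [0.3 0.2] F plate [-8.5 -5.6 15. ] w 16.169574197389682 30.007979182580584
lever 1.693 r 75.75931317622116 Ftan -9.11640630829545 Frad 4.521803350346281 j7 2.1086391931252098
```

Call:
{"method": "drive_tool", "body": {
  "increments": [
    [-0.001,-0.0028,0,0,0,0,1],
    [0,0,0,0,0,0,1],
    [0,0,0,0,0,0,1]
  ]
}}

```text
clock: 11.15
tool_pos: [540.8, -102.0, 50.4]
orientation: [-0.518, 0.856, 0.001, -0.004]
ft_force: [-13.7, -2.2, 17.2]
width: 0.182
finger_force: 30.0
```

```bash
python3 lv.py
```

```text
t 11.15 tcp in pocket frame [-36.5 -75.   50.4] world [ 540.8 -102.    50.4] yaw err deg -82.1728604226277 tilt [0.3 0.3] F plate [-12.1  -6.7  17.2] w 16.0077560658635 30.00135311907343
lever 1.716 r 75.82165129039886 Ftan -12.950089567687435 Frad 4.846492943093728 j7 2.109201374439835
```

Call:
{"method": "drive_tool", "body": {
  "increments": [
    [-0.0008,-0.0024,0,0,0,0,1],
    [0,0,0,0,0,0,1],
    [0,0,0,0,0,0,1]
  ]
}}

```text
clock: 11.4
tool_pos: [541.1, -102.1, 50.2]
orientation: [-0.518, 0.855, 0.001, -0.006]
ft_force: [-20.1, -1.9, 23.7]
width: 0.186
finger_force: 30.0
```

```bash
python3 lv.py; python3 -c "
from h import *
a=snap('side','side6')[150:250,270:410];a=cv2.resize(a,(784,560),interpolation=2)
cv2.imwrite('pics/side6c.png',a[:,:,::-1])"
```

```text
t 11.4 tcp in pocket frame [-36.2 -75.   50.2] world [ 541.1 -102.1   50.2] yaw err deg -82.19686722286669 tilt [0.5 0.5] F plate [-18.3  -8.6  23.7] w 16.332246945662092 30.01863311761781
lever 1.721 r 75.84083539831046 Ftan -19.34320682817901 Frad 5.741852354799438 j7 2.111106739965524
```

View pics/side6c.png

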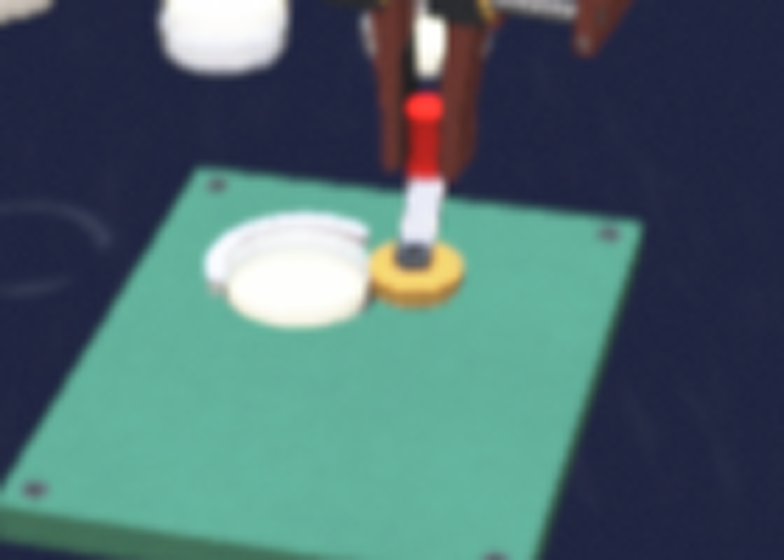

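The stop is reached: the cam at (417,270) bears on the dish at (298,285), which sits against the fence. Relieve slightly, open, lift away.

Call:
{"method": "drive_tool", "body": {
  "increments": [
    [0.0005,0.0015,-0.001,0,0,0,1],
    [0,0,0,0,0,0,0.4],
    [0,0,0,0,0,0,0.2],
    [0,0,0,0,0,0,0.2],
    [0,0,0,0,0,0,0.2]
  ]
}}

```text
clock: 11.87
tool_pos: [544.2, -101.6, 50.7]
orientation: [-0.518, 0.856, 0.0, -0.001]
ft_force: [-5.2, -0.3, -0.9]
width: 0.396
finger_force: 1.7
```

```bash
python3 lv.py
```

```text
t 11.8667 tcp in pocket frame [-33.4 -73.4  50.7] world [ 544.2 -101.6   50.7] yaw err deg -82.19360427166434 tilt [0.1 0.1] F plate [-4.8 -2.  -0.9] w 34.855931846608655 1.7128489541210001
lever 1.76 r 74.77644657890966 Ftan -5.113388015784077 Frad 1.0997531654465145 j7 2.111096670128978
```

Call:
{"method": "drive_tool", "body": {
  "increments": [
    [0,0.002,0,0,0,0,0],
    [0,0,0,0,0,0,0],
    [0,0,0,0,0,0,0]
  ]
}}

```text
clock: 12.12
tool_pos: [544.6, -100.1, 51.8]
orientation: [-0.518, 0.855, -0.0, 0.001]
ft_force: [0.7, -0.0, 0.1]
width: 0.498
finger_force: 0.0
```

```bash
python3 lv.py
```

```text
t 12.1167 tcp in pocket frame [-33.6 -72.   51.8] world [ 544.6 -100.1   51.8] yaw err deg -82.2145653357475 tilt [-0.1 -0.1] F plate [0.7 0.2 0.1] w 43.840757885550545 0.0
lever 1.762 r 73.3202916734532 Ftan 0.6733727019685474 Frad -0.05517935057731947 j7 2.1085095136204366
```

Free. Lift straight up, then move clear of the views and check.

Call:
{"method": "drive_tool", "body": {
  "increments": [
    [0,0,-0.035,0,0,0,0],
    [0,0,-0.04,0,0,0,0],
    [0,0,-0.04,0,0,0,0],
    [0,0,-0.04,0,0,0,0],
    [0,0,-0.03,0,0,0,0]
  ]
}}

```text
clock: 12.53
tool_pos: [545.0, -99.7, 240.2]
orientation: [-0.518, 0.855, -0.001, 0.002]
ft_force: [0.4, -0.6, -0.6]
width: 0.499
finger_force: 0.0
```

```bash
python3 -c "
from plan import *
plan([(440,-150,237)],0,0)"
```

```text
[[0.0311, 0.0233, 0.0009, 0, 0, 0.0, 0], [0.031, 0.0232, 0.0009, 0, 0, 0.0, 0], [0.0311, 0.0233, 0.0009, 0, 0, 0.0, 0]]
```

Call:
{"method": "drive_tool", "body": {
  "increments": [
    [0.031,0.023,0,0,0,0,0],
    [0.031,0.023,0,0,0,0,0],
    [0.031,0.023,0,0,0,0,0],
    [0,0,0,0,0,0,0],
    [0,0,0,0,0,0,0]
  ]
}}

```text
clock: 12.95
tool_pos: [438.0, -153.2, 236.6]
orientation: [-0.516, 0.857, -0.001, -0.001]
ft_force: [0.7, -0.7, -0.1]
width: 0.498
finger_force: 0.0
```

```bash
python3 -c "
from m import *
a=snap('side','side7');b=snap('top','top7')
a=cv2.resize(a[150:250,270:410],(400,286),interpolation=2);b=cv2.resize(b[200:310,340:470],None,fx=3,fy=3,interpolation=2)
o=np.zeros((340,800,3),np.uint8);o[:286,:400]=a;o[:330,400:790]=b
cv2.imwrite('pics/c7.png',o[:,:,::-1])
for n in('lever_knob','beaker','slide_box'):
  for c in('side','top'):
    r=cams.tip_of(c,n);print(n,c,[(np.array(x['at']),atz(c,x['at'],48 if n=='lever_knob' else 0)) for x in r[:1]])
th=-.346;V=np.array([555.9,-27.7]);
for a in(1.5,1.6,1.72):
  k=V-75*np.array([np.cos(a+th),np.sin(a+th)]);print(a,k,proj('side',[*k,48]),proj('top',[*k,48]))
"
```

```text
lever_knob side [(array([354.3, 175.7]), array([523.2, -92.7,  48. ]))]
lever_knob top [(array([450.2, 273.8]), array([529.6, -92.8,  48. ]))]
beaker side [(array([381.4, 371.1]), array([550.1, 438.8,   0. ]))]
beaker top [(array([231. , 272.8]), array([560.8, 450.1,   0. ]))]
slide_box side [(array([231.1, 228. ]), array([813.7,  29.3,   0. ]))]
slide_box top [(array([389.7, 168. ]), array([824.2,  30.3,   0. ]))]
1.5 [525.5 -96.3] [353.1 175. ] [451.7 275.4]
1.6 [532.5 -99. ] [350.1 174.6] [452.6 272.5]
1.72 [ 541.2 -101.3] [346.4 174.4] [453.2 268.9]
```

View pics/c7.png

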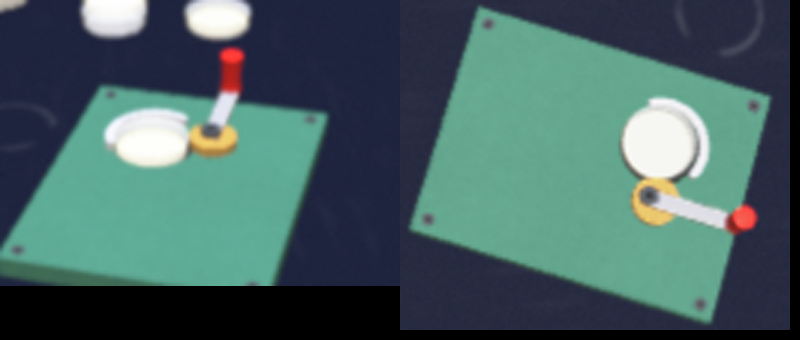

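Run:
```python
from m import *
th=-.346;V=np.array([555.9,-27.7])
def red(c,f,near):
    h=cv2.cvtColor(cv2.imread(f"pics/{c}{f}.png"),cv2.COLOR_BGR2HSV).astype(int);H,S,V_=h[...,0],h[...,1],h[...,2]
    m,cc=blob(((H<6)|(H>174))&(S>180)&(V_>120),near);return cc,m.sum()
k=lambda a:np.array([*(V-75*np.array([np.cos(a+th),np.sin(a+th)])),50])
for c,f,a in(("top",0,.281),("side",0,.281),("side",6,1.72),("top",7,1.6),("side",7,1.6)):
    p=proj(c,k(a));cc,n=red(c,f,p);print(c,f,"seen",cc,n,"pred",p)
for a in np.arange(1.45,1.73,.05):print(a,proj("top",k(a)),proj("side",k(a)))
```

```text
top 0 seen [424.  294.5] 23 pred [423.6 294.8]
side 0 seen [376.5 188.2] 91 pred [376.7 188.9]
side 6 seen [345.  173.1] 77 pred [346.4 173.6]
top 7 seen [453.8 273. ] 26 pred [452.8 272.4]
side 7 seen [350.5 173.2] 91 pred [350.1 173.9]
1.45 [451.4 276.7] [354.6 174.5]
1.5 [451.9 275.2] [353.2 174.3]
1.55 [452.4 273.8] [351.6 174.1]
1.6 [452.8 272.4] [350.1 173.9]
1.6500000000000001 [453.1 270.9] [348.6 173.8]
1.7000000000000002 [453.3 269.4] [347.  173.7]
```

The lever sprang back from the 1.72 stop to about 1.59, so I'll regrip, press to the stop again and release quasi-statically to keep more preload.

```bash
python3 -c "
from plan import *
plan([(531.5,-98.6,210),(531.5,-98.6,130),(531.5,-98.6,54)],0,0)"
```

```text
[[-0.0292, -0.0192, 0.0088, 0, 0, 0.0, 0], [-0.0291, -0.0191, 0.0088, 0, 0, 0.0, 0], [-0.0292, -0.0192, 0.0089, 0, 0, 0.0, 0], [0.0001, 0.0, 0.04, 0, 0, 0.0, 0], [0.0, 0.0, 0.04, 0, 0, 0.0, 0]]
[[0.0001, 0.0, 0.038, 0, 0, 0.0, 0], [-0.0, 0.0, 0.038, 0, 0, 0.0, 0]]
```

Call:
{"method": "drive_tool", "body": {
  "increments": [
    [-0.0292,-0.0192,0.0088,0,0,0,0],
    [-0.0291,-0.0191,0.0088,0,0,0,0],
    [-0.0292,-0.0192,0.0089,0,0,0,0],
    [0,0,0.04,0,0,0,0],
    [0,0,0,0,0,0,0]
  ]
}}

```text
clock: 13.77
tool_pos: [529.2, -97.7, 164.6]
orientation: [-0.52, 0.854, 0.003, -0.002]
ft_force: [-2.2, -0.5, -1.3]
width: 0.495
finger_force: 0.0
```

```bash
python3 -c "
from plan import *
st=arm.read_state();plan([(531.5,-98.6,st['tool_pos'][2]-40),(531.5,-98.6,54)],0,0)"; python3 lv.py
```

```text
[[-0.0001, -0.0014, 0.02, 0, 0, 0.0, 0], [-0.0002, -0.0013, 0.02, 0, 0, 0.0, 0], [0.0, -0.0003, 0.0353, 0, 0, 0.0, 0], [-0.0, -0.0003, 0.0353, 0, 0, 0.0, 0]]
t 13.7667 tcp in pocket frame [-48.8 -74.9 164.6] world [529.2 -97.7 164.6] yaw err deg -82.4270061576646 tilt [0.  0.4] F plate [-1.9 -1.2 -1.3] w 43.58533275010441 0.0
lever 1.553 r 74.92901427521112 Ftan -1.8564684580152875 Frad 1.2304643456513669 j7 2.246631279783856
```

Call:
{"method": "drive_tool", "body": {
  "increments": [
    [0,0,0.037,0,0,0,0],
    [0,0,0.037,0,0,0,0],
    [0,0,0.037,0,0,0,0],
    [0,0,0,0,0,0,0],
    [0,0,0,0,0,0,0.5]
  ]
}}

```text
clock: 14.18
tool_pos: [529.8, -99.8, 58.7]
orientation: [-0.518, 0.855, 0.001, -0.001]
ft_force: [-0.3, 0.1, 1.2]
width: 0.459
finger_force: 0.0
```

Call:
{"method": "drive_tool", "body": {
  "increments": [
    [0,0,0,0,0,0,1],
    [0,0,0,0,0,0,1],
    [0,0,0,0,0,0,1],
    [0,0,0,0,0,0,1],
    [0,0,0,0,0,0,1]
  ]
}}

```text
clock: 14.6
tool_pos: [531.2, -99.6, 60.7]
orientation: [-0.518, 0.855, -0.001, 0.0]
ft_force: [-4.5, 0.6, 10.3]
width: 0.185
finger_force: 30.0
```

```bash
python3 lv.py
```

```text
t 14.6 tcp in pocket frame [-46.3 -76.1  60.7] world [531.2 -99.6  60.7] yaw err deg -82.20821320057007 tilt [ 0.  -0.1] F plate [-4.4 -1.  10.3] w 16.283839840652334 30.00184957170859
lever 1.586 r 76.07654268065669 Ftan -4.412681316219876 Frad 0.90260796729973 j7 2.112866451682093
```

Call:
{"method": "drive_tool", "body": {
  "increments": [
    [-0.0005,-0.0021,0,0,0,0,1],
    [-0.0005,-0.0021,0,0,0,0,1],
    [-0.0005,-0.0021,0,0,0,0,1],
    [-0.0005,-0.0021,0,0,0,0,1],
    [0,0,0,0,0,0,1]
  ]
}}

```text
clock: 15.02
tool_pos: [536.8, -101.7, 60.5]
orientation: [-0.518, 0.855, 0.0, -0.003]
ft_force: [-13.5, 0.9, 19.1]
width: 0.181
finger_force: 30.0
```

```bash
python3 lv.py
```

```text
t 15.0167 tcp in pocket frame [-40.4 -76.1  60.5] world [ 536.8 -101.7   60.5] yaw err deg -82.25809303157718 tilt [0.2 0.2] F plate [-13.   -3.8  19.1] w 15.89293301447583 30.003841719590127
lever 1.664 r 76.45206419654266 Ftan -13.328344380760159 Frad 2.5435927901790314 j7 2.120371674692124
```

Call:
{"method": "drive_tool", "body": {
  "increments": [
    [-0.0006,-0.0021,0,0,0,0,1],
    [-0.0006,-0.0021,0,0,0,0,1],
    [0,0,0,0,0,0,1],
    [0,0,0,0,0,0,1],
    [0,0,0,0,0,0,1]
  ]
}}

```text
clock: 15.43
tool_pos: [539.9, -102.5, 60.4]
orientation: [-0.518, 0.855, 0.001, -0.004]
ft_force: [-16.0, 0.1, 21.6]
width: 0.183
finger_force: 30.0
```

```bash
python3 lv.py
```

```text
t 15.4333 tcp in pocket frame [-37.2 -75.8  60.4] world [ 539.9 -102.5   60.4] yaw err deg -82.26845689960359 tilt [0.3 0.3] F plate [-15.1  -5.4  21.6] w 16.110151036607085 30.004339246661402
lever 1.705 r 76.51471678902271 Ftan -15.668899731403725 Frad 3.284591891589905 j7 2.123468165344959
```

Call:
{"method": "drive_tool", "body": {
  "increments": [
    [-0.0005,-0.002,0,0,0,0,1],
    [0,0,0,0,0,0,1],
    [0,0,0,0,0,0,1],
    [0,0,0,0,0,0,1],
    [0,0,0,0,0,0,1]
  ]
}}

```text
clock: 15.85
tool_pos: [540.9, -102.7, 60.2]
orientation: [-0.518, 0.855, 0.001, -0.004]
ft_force: [-18.7, 1.9, 23.6]
width: 0.187
finger_force: 30.0
```

```bash
python3 lv.py
```

```text
t 15.85 tcp in pocket frame [-36.2 -75.6  60.2] world [ 540.9 -102.7   60.2] yaw err deg -82.27618262206805 tilt [0.4 0.4] F plate [-18.3  -4.6  23.6] w 16.456817548079577 30.004640200641006
lever 1.719 r 76.48409060891773 Ftan -18.74659744956014 Frad 1.8374115886639208 j7 2.1250267896978783
```

Call:
{"method": "drive_tool", "body": {
  "increments": [
    [0.0003,0.001,0,0,0,0,1],
    [0.0003,0.001,0,0,0,0,1],
    [0.0003,0.001,0,0,0,0,1],
    [0,0,0,0,0,0,1]
  ]
}}

```text
clock: 16.18
tool_pos: [540.1, -102.5, 60.4]
orientation: [-0.518, 0.855, 0.0, -0.002]
ft_force: [-11.9, 1.3, 15.9]
width: 0.186
finger_force: 30.0
```

```bash
python3 lv.py
```

```text
t 16.1833 tcp in pocket frame [-37.  -75.7  60.4] world [ 540.1 -102.5   60.4] yaw err deg -82.24772903996617 tilt [0.2 0.1] F plate [-11.6  -2.8  15.9] w 16.33434798041039 30.00321270665154
lever 1.709 r 76.46849101880478 Ftan -11.886228333693797 Frad 1.219905349040107 j7 2.122683398100298
```

Call:
{"method": "drive_tool", "body": {
  "increments": [
    [0.0003,0.001,0,0,0,0,1],
    [0.0003,0.001,0,0,0,0,1],
    [0,0,0,0,0,0,1]
  ]
}}

```text
clock: 16.43
tool_pos: [539.0, -102.2, 60.5]
orientation: [-0.518, 0.855, -0.0, -0.001]
ft_force: [-8.2, 0.1, 13.6]
width: 0.184
finger_force: 30.0
```

```bash
python3 lv.py
```

```text
t 16.4333 tcp in pocket frame [-38.1 -75.9  60.5] world [ 539.  -102.2   60.5] yaw err deg -82.22244922761386 tilt [0.1 0.1] F plate [-7.8 -2.7 13.6] w 16.189481417824492 30.002721205819398
lever 1.694 r 76.43638528031384 Ftan -8.047532557869532 Frad 1.7020202363147776 j7 2.121044486256298
```

Call:
{"method": "drive_tool", "body": {
  "increments": [
    [0.0003,0.001,0,0,0,0,1],
    [0.0003,0.001,0,0,0,0,1],
    [0,0,0,0,0,0,1]
  ]
}}

```text
clock: 16.68
tool_pos: [537.7, -101.9, 60.5]
orientation: [-0.518, 0.855, -0.0, -0.001]
ft_force: [-6.1, 1.1, 10.9]
width: 0.181
finger_force: 30.0
```

```bash
python3 lv.py
```

```text
t 16.6833 tcp in pocket frame [-39.4 -76.   60.5] world [ 537.7 -101.9   60.5] yaw err deg -82.19740834752055 tilt [ 0.1 -0. ] F plate [-6.1 -1.1 10.9] w 15.959624304022688 30.002136274706572
lever 1.677 r 76.41953844322599 Ftan -6.155004480731937 Frad 0.40756734797511907 j7 2.119357705135579
```

Call:
{"method": "drive_tool", "body": {
  "increments": [
    [0.0003,0.001,0,0,0,0,1],
    [0.0003,0.001,0,0,0,0,1],
    [0,0,0,0,0,0,1]
  ]
}}

```text
clock: 16.93
tool_pos: [536.5, -101.6, 60.6]
orientation: [-0.518, 0.856, -0.001, 0.0]
ft_force: [-3.3, 0.7, 8.0]
width: 0.179
finger_force: 30.0
```

```bash
python3 lv.py
```

```text
t 16.9333 tcp in pocket frame [-40.7 -76.1  60.6] world [ 536.5 -101.6   60.6] yaw err deg -82.17413186505422 tilt [ 0.  -0.1] F plate [-3.3 -0.4  8. ] w 15.715429073532734 30.001492855371907
lever 1.659 r 76.41242905554974 Ftan -3.35734677053195 Frad 0.1528371966957682 j7 2.117726563809159
```

Call:
{"method": "drive_tool", "body": {
  "increments": [
    [0.0003,0.001,0,0,0,0,1],
    [0.0003,0.001,0,0,0,0,1],
    [0,0,0,0,0,0,1],
    [0,0,0,0,0,0,1]
  ]
}}

```text
clock: 17.27
tool_pos: [535.2, -101.2, 60.6]
orientation: [-0.517, 0.856, -0.001, 0.001]
ft_force: [-1.7, 0.2, 6.6]
width: 0.181
finger_force: 30.0
```

```bash
python3 lv.py
```

```text
t 17.2667 tcp in pocket frame [-42.1 -76.2  60.6] world [ 535.2 -101.2   60.6] yaw err deg -82.15037521486916 tilt [-0.  -0.1] F plate [-1.7 -0.4  6.6] w 15.912772932494082 30.00114711932838
lever 1.642 r 76.39153364045774 Ftan -1.7147356231336262 Frad 0.25336807972097003 j7 2.116133142854291
```

One small step more, then open gently.

Call:
{"method": "drive_tool", "body": {
  "increments": [
    [0.0002,0.001,0,0,0,0,1],
    [0,0,0,0,0,0,1],
    [0,0,0,0,0,0,0.5],
    [0,0,0,0,0,0,0.3],
    [0,0,0,0,0,0,0.3]
  ]
}}

```text
clock: 17.68
tool_pos: [533.4, -101.2, 59.2]
orientation: [-0.518, 0.855, -0.0, 0.0]
ft_force: [0.1, 0.0, -0.0]
width: 0.341
finger_force: 0.0
```

```bash
python3 lv.py
```

```text
t 17.6833 tcp in pocket frame [-43.8 -76.8  59.2] world [ 533.4 -101.2   59.2] yaw err deg -82.19736721848356 tilt [ 0. -0.] F plate [ 0.1  0.  -0. ] w 30.01486402491976 0.0
lever 1.619 r 76.89137787069654 Ftan 0.052787871782973665 Frad -0.04444988557117607 j7 2.1154277892897575
```

Call:
{"method": "drive_tool", "body": {
  "increments": [
    [0,0,0,0,0,0,0.1],
    [0,0,0,0,0,0,0],
    [0,0,0,0,0,0,0]
  ]
}}

```text
clock: 17.93
tool_pos: [533.2, -101.0, 58.8]
orientation: [-0.518, 0.855, -0.0, -0.0]
ft_force: [0.7, 0.2, -0.3]
width: 0.494
finger_force: 0.0
```

```bash
python3 lv.py;python3 - <<'E'
from m import *
th=-.346;V=np.array([555.9,-27.7])
im=snap('side','side8');h=cv2.cvtColor(im,cv2.COLOR_RGB2HSV).astype(int);H,S,W=h[...,0],h[...,1],h[...,2]
m,c=blob(((H<6)|(H>174))&(S>180)&(W>120),(349,174));print(c,m.sum())
E
```

```text
t 17.9333 tcp in pocket frame [-44.  -76.7  58.8] world [ 533.2 -101.    58.8] yaw err deg -82.20361548768676 tilt [ 0. -0.] F plate [ 0.6  0.5 -0.3] w 43.48451445870085 0.0
lever 1.617 r 76.7833222820223 Ftan 0.631234949459839 Frad -0.42165724748245903 j7 2.115347733806916
[350.5 173.2] 91
```

The lever settles at the same angle both times (≈1.59), held by its friction against the squeezed dish: a stable clamp. Lift off and do a last check.

Call:
{"method": "drive_tool", "body": {
  "increments": [
    [0,0,-0.035,0,0,0,0],
    [0,0,-0.04,0,0,0,0],
    [0,0,-0.04,0,0,0,0],
    [0,0,-0.04,0,0,0,0],
    [0,0,-0.03,0,0,0,0]
  ]
}}

```text
clock: 18.4
tool_pos: [533.8, -100.4, 247.0]
orientation: [-0.518, 0.855, -0.001, 0.001]
ft_force: [0.6, -0.9, -0.3]
width: 0.498
finger_force: 0.0
```

Call:
{"method": "drive_tool", "body": {
  "increments": [
    [0.031,0.023,0,0,0,0,0],
    [0.031,0.023,0,0,0,0,0],
    [0.031,0.023,0,0,0,0,0],
    [0,0,0,0,0,0,0],
    [0,0,0,0,0,0,0]
  ]
}}

```text
clock: 18.82
tool_pos: [426.9, -153.9, 243.6]
orientation: [-0.515, 0.857, -0.001, -0.001]
ft_force: [0.7, 0.6, -0.1]
width: 0.5
finger_force: 0.0
```

Run:
```python
from m import *
a=snap('side','side9');b=snap('top','top9')
for im,c,n in((a,'side',(350,173)),(b,'top',(453,273))):
    h=cv2.cvtColor(im,cv2.COLOR_RGB2HSV).astype(int);H,S,W=h[...,0],h[...,1],h[...,2]
    print(c,blob(((H<6)|(H>174))&(S>180)&(W>120),n)[1], [np.array(r['at']) for r in cams.tip_of(c,'sample_dish')[:4]])
    m=((S<70)&(W>170));print("dish",blob(m,proj(c,(602,-46,24)))[1],m.sum())
    o=cv2.imread(f"pics/{c}7.png")[:,:,::-1];d=np.abs(o.astype(int)-im).max(2)[150:310,270:470];print("changed px vs earlier",(d>40).sum())
```

```text
side [350.5 173.2] [array([290.8, 287.1]), array([429.6, 272.4]), array([344.8, 283.2]), array([319. , 202.2])]
dish [321.8 197.6] 58163
changed px vs earlier 0
top [453.9 273.1] [array([425.5, 246.6]), array([324.8, 327. ]), array([312. , 261.2]), array([311.3, 221.9])]
dish [428.  245.9] 79596
changed px vs earlier 0
```

Nothing has moved since the earlier check: the dish is seated and the clamp is holding. Handing in.

```bash
python3 -c "
from plant import job
print(job.finish_job())"
```

```text
the job is handed in; nothing more can be done
None
```

The dish is seated in the pocket and held by the eccentric; I swung the lever to its 1.72 rad stop twice and it settled back to about 1.59 rad each time I let go, the beaker and slide box were left alone, and the job was handed in at about 19 s.

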